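Cap the glued charango bridges with pine cauls

ROBOT

A 6-joint arm with a two-finger parallel gripper is mounted at the origin on the work surface. World frame = base frame: x ahead of the robot, y to its left, z up, the work surface at z = 0. Lengths are in m, angles in degrees, forces in N, time in s.
With the tool pointing down it reaches from about 0.35 to 0.875 m from the base axis. Payload 4.2 kg.
Tool frame: the origin (TCP) lies on the front face of the gripper's body, between the roots of the fingers; the fingertips stand 70 mm ahead of it and the grasp point (between the pads) lies 51 mm ahead of it; z points along the fingers, y is the line along which they close (so a half turn about z gives the same grasp; the last joint's range is limited). The gripper opens to 87 mm and grips with 3 to 60 N. Pads are 19 mm wide; open, the fingers measure 117 mm over their backs; the gripper's body (75 mm by 190 mm) begins 51 mm behind the grasp point.
Start: joints at [-62.132, 22.042, 0.453, 0, -68.411, -14.817], TCP at [0.141, -0.609, 0.292] pointing down, gripper open.
Joint ranges: [-179.83, 179.83], [-69.29, 118.12], [-61.27, 80.66], [-181.25, 117.63], [-171.15, -9.14], [-177.46, 177.46]. Speed limits (degrees/s): [159.86, 159.86, 180, 180, 180, 180].

INTERFACE

Orientations are given as a 3x3 rotation matrix whose columns are the frame's x, y, z axes.
In Python, from station import r gives the robot as it stands.
- The arm moves only by the shell command python3 -m pendant 'ROWS' [OPENING]. ROWS is JSON, a list of rows, each a list of 2 entries, a list of its own where there are three numbers: the shift along the tool's x, y, z in mm, then the turn, a rotation vector about the tool's x, y, z in rad. A call has 1 to 10 rows; each row is the pose to reach, as a shift and turn from the pose commanded when the call began, along the tool's axes at that moment; what a row does not reach only later rows make up. A row lasts 1/10 s, in which the tool goes at most 50 mm and 8.59 degrees, less where a joint would pass 70% of its speed; a pose out of reach is approached as far as the arm can. A call with a gripper value outside its range is refused whole. OPENING is the opening, from 0 (shut) to 1 (fully open), set as the call begins (- or left out, the last holds). The fingers move at their own pace and stop on an object; the grip force is fixed at half the most. Time passes only in rows, so rows that repeat a pose let the fingers close. It gives the time, the measured TCP pose, the force, the opening and the grip force at its end, in the units of the state.
- r.sense(): the state, without advancing time (a new reading comes with each control period).
- r.capture(name): name is "scene" or "top" or "wrist"; returns a dict with "frame" (384x512x3 uint8, red, green, blue), "vertical_fov" (degrees; the focal length in pixels is half the picture's height over the tangent of half this angle, whatever the lens; pixels are square), "cx", "cy" (the principal point, pixels), "rvec" (rotation vector, rad) and "tvec" (3), from world to camera coordinates, as OpenCV has them. Camera axes: x right, y down, z forward; pixel columns grow to the right and rows downward; lengths in m; the calibration is good to about 2 mm. A picture is of the moment at which its call begins. There is no depth.
- r.finish_job(): hands the job in; it is judged then, once.
The state is a dict: "time_s": time; "joints": joint angles; "joint_velocities": joint speeds; "effort": joint torques, N m; "tcp_pos": TCP position; "ee_rot": TCP orientation; "wrist_force": force on the tool from outside, world axes, zero at the start; "moment": the same for the moment, N m; "gripper_width": opening from 0.0 (shut) to 1.0 (fully open); "gripper_force": force on a finger pad.
Only numpy, scipy, OpenCV 4.12 (cv2) and the standard library are available. Lean on these libraries where they do the work, as an engineer would, in place of code of your own. Each camera call takes 0.05 s, during which the arm holds its last target. There are 200 camera calls.

TASK

Three wenge bridges have just been glued down on the blue boards and need their clamping cauls. Set the pale pine caul of the same length on each bridge, longest first, then the middle one, then the shortest, each lying flat on its cork face, centred on its bridge to within a centimetre and lined up along it, and let go. Leave the two dark red-brown cauls and the tortoise pickguard where they lie.

Things in the scene. Friction and masses are not known exactly. Their poses are not given: they have to be found in the camera images.
- caul_long: the longest pale cream pine clamping caul: a loose block 106 mm long (its x), 26 mm wide (its y), 30 mm tall (z), lying on the bench on its 4 mm brown cork facing; origin at the centre of the underside (the cork face); 15 to 65 g
- caul_medium: the middle-length pale cream pine clamping caul: a loose block 78 mm long (its x), 26 mm wide (its y), 30 mm tall (z), lying on the bench on its 4 mm brown cork facing; origin at the centre of the underside (the cork face); 15 to 65 g
- caul_short: the shortest pale cream pine clamping caul: a loose block 50 mm long (its x), 26 mm wide (its y), 30 mm tall (z), lying on the bench on its 4 mm brown cork facing; origin at the centre of the underside (the cork face); 15 to 65 g
- board_long: fixed blue gluing board 130 x 60 x 6 mm, carrying the longest blackish wenge bridge, a flat strip 106 mm long (along x), 30 mm wide (y), 6 mm thick, centred on the board; its flat top is 12 mm above the bench; origin at the centre of the board's underside, x along bridge and board
- board_medium: fixed blue gluing board 130 x 60 x 6 mm, carrying the middle-length blackish wenge bridge, a flat strip 78 mm long (along x), 30 mm wide (y), 6 mm thick, centred on the board; its flat top is 12 mm above the bench; origin at the centre of the board's underside, x along bridge and board
- board_short: fixed blue gluing board 130 x 60 x 6 mm, carrying the shortest blackish wenge bridge, a flat strip 50 mm long (along x), 30 mm wide (y), 6 mm thick, centred on the board; its flat top is 12 mm above the bench; origin at the centre of the board's underside, x along bridge and board
- red_caul_a: a dark red-brown hardwood caul, not pine, 106 mm long (x), 26 mm wide, 30 mm tall, cork face down, loose; origin at the centre of the underside; to be left alone
- red_caul_b: a dark red-brown hardwood caul, not pine, 78 mm long (x), 26 mm wide, 30 mm tall, cork face down, loose; origin at the centre of the underside; to be left alone
- pickguard: tortoise-brown blotched celluloid pickguard, a loose flat teardrop about 108 mm long (x), 58 mm wide, 4 mm thick; origin on its underside near the middle; to be left alone
Not all that is in view belongs to the job. What is shaped like the caul_long but yellow is not meant. What is shaped like the caul_medium but green is not meant.

How it is judged:
By the outcome, as a careful person would: the job done as asked, in the order asked, and still so for the second after the job is handed in, with the robot touching nothing.
It also fails if it takes over 90 s, if anything falls off the work surface, if the arm or the gripper's body presses on something with over 40 N, if the wrist force passes 120 N, or if a joint passes its speed limit or range.

## Working session

There is one attempt and no reset: what is moved stays moved. The work goes in short steps, Python scripts to look and compute and a shell command to move; the robot and the scene stay as the last step left them, time stands still between calls to the robot, and variables do not carry over. Pictures are saved under pics/ and viewed, at most 14 in all, crops included, and the job is handed in when it is done.

```bash
mkdir -p pics; python3 - <<'E'
from station import r
import cv2,pickle
for n in("top","scene"):
    c=r.capture(n);pickle.dump(c,open(n+".pkl","wb"))
    cv2.imwrite(f"pics/{n}0.png",cv2.resize(c["frame"][:,:,::-1],None,fx=1.5,fy=1.5,interpolation=2))
    print(n,c["vertical_fov"],c["cx"],c["cy"],c["rvec"],c["tvec"])
s=r.sense();print(s["time_s"],s["tcp_pos"],s["ee_rot"])
E
```

```text
top 54.62414429188863 253.6103196315954 187.4979354166723 [ 2.16733637 -2.13297979  0.15034706] [0.00141276 0.49548417 1.00769784]
scene 49.21839971163014 255.16150530831126 194.41439823959954 [ 1.00288185  2.61168033 -0.81048476] [ 0.37174581 -0.26294957  1.48407714]
0.1 [ 0.14108652 -0.60844537  0.29125664] [[-9.74200147e-01 -2.25685138e-01 -5.40452844e-04]
 [-2.25685765e-01  9.74198287e-01  1.90590087e-03]
 [ 9.63747323e-05  1.97870142e-03 -9.99998038e-01]]
```

View pics/top0.png

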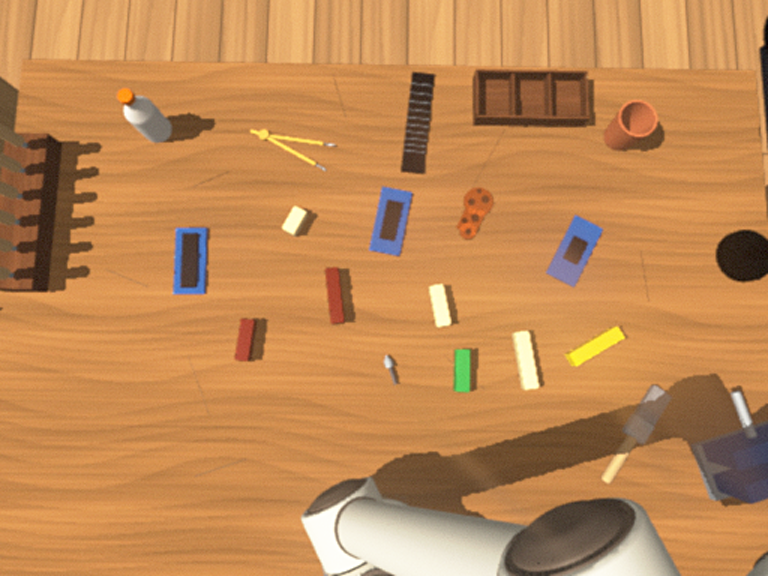

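View pics/scene0.png

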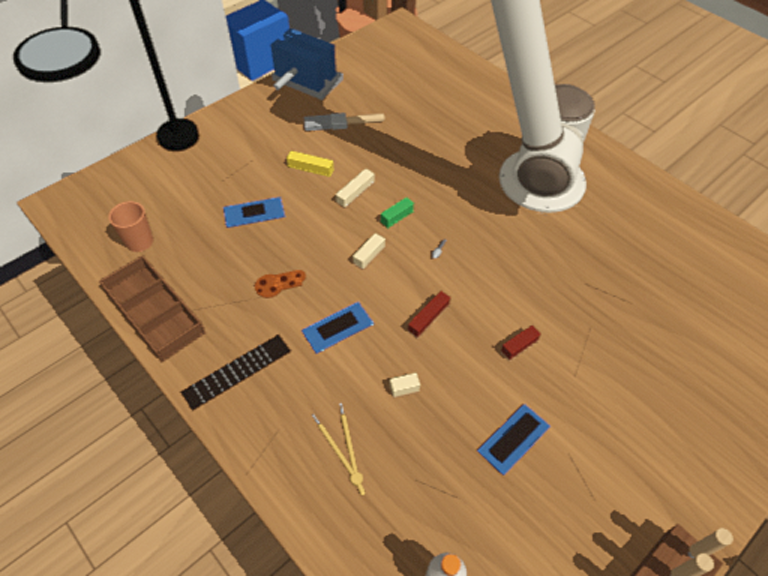

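The pale cauls in the top view (1.5x pixels) are short (295,220), medium (440,305) and long (527,360). Yellow (596,345), green (462,370) and the two red ones (336,295), (245,340) are decoys. The boards are long (190,260), medium (391,221) and short (575,250). Next I measure them and make a crop to confirm.

```bash
cat > h.py <<'E'
import cv2,numpy as np
from scipy.spatial.transform import Rotation as R
def ray(c,px,z):
    "pixels (n,2) -> world points on plane z"
    f=c["frame"].shape[0]/2/np.tan(np.radians(c["vertical_fov"]/2))
    M=R.from_rotvec(c["rvec"]).as_matrix();t=np.array(c["tvec"])
    px=np.asarray(px,float).reshape(-1,2)
    d=np.c_[(px[:,0]-c["cx"])/f,(px[:,1]-c["cy"])/f,np.ones(len(px))]@M
    o=-M.T@t
    return o+d*((z-o[2])/d[:,2])[:,None]
def blobs(c,mask,z,amin=60):
    "list of (pixel centre, xy mm, size mm, yaw deg of long side) from min-area rectangles on plane z"
    out=[]
    for k in cv2.findContours(mask.astype(np.uint8),cv2.RETR_EXTERNAL,cv2.CHAIN_APPROX_NONE)[0]:
        if cv2.contourArea(k)<amin: continue
        p=ray(c,k,z)[:,:2].astype(np.float32)*1000
        (xy,wh,a)=cv2.minAreaRect(p)
        if wh[0]<wh[1]: wh=wh[::-1];a+=90
        out.append((k.reshape(-1,2).mean(0).round(),np.round(xy,1),np.round(wh,1),round((a+90)%180-90,1)))
    return out
def go(s,x,y,z,yaw=None):
    "shift mm / turn rad in tool axes to world x,y,z (mm), tool y axis across an object of yaw deg"
    Rt=np.array(s["ee_rot"]);p=np.array(s["tcp_pos"])*1000
    print("shift",(Rt.T@(np.array([x,y,z])-p)).round(1),end=" ")
    if yaw is not None:
        a=np.radians(yaw);best=None
        for q in(a,a+np.pi):
            X=np.array([np.cos(q),np.sin(q),0]);Z=np.array([0,0,-1.])
            v=R.from_matrix(Rt.T@np.c_[X,np.cross(Z,X),Z]).as_rotvec()
            print("turn",v.round(3),end=" ")
    print()
E
python3 - <<'E'
import pickle,cv2,numpy as np
from h import *
c=pickle.load(open("top.pkl","rb"));f=c["frame"];h=cv2.cvtColor(f,cv2.COLOR_RGB2HSV)
H,S,V=[h[...,i].astype(int) for i in range(3)]
for q in[(293,240),(351,240),(351,200),(197,147),(127,173)]:print(q,h[q[1],q[0]])
print("pale");[print(*b) for b in blobs(c,(V>215)&(S<110)&(H>15)&(H<40),.03)]
print("blue z6");[print(*b) for b in blobs(c,(H>100)&(H<130)&(S>100)&(V>70),.006,200)]
print("dark z12");[print(*b) for b in blobs(c,(V<60),.012)]
cv2.imwrite("pics/crop.png",cv2.resize(f[110:270,100:430,::-1],None,fx=2.4,fy=2.4,interpolation=cv2.INTER_CUBIC))
E
```

```text
(293, 240) [ 14 155 220]
(351, 240) [ 28  47 255]
(351, 200) [ 15 155 224]
(197, 147) [ 29  43 255]
(127, 173) [ 7 82 81]
pale
[412. 377.] [  12.  -410.2] [134.   54.7] -89.1
[256. 364.] [ 45.5 -32.6] [349.2 133.2] -89.1
[350. 240.] [ 355.  -258.8] [105.5  30.2] 9.1
[293. 203.] [ 453.7 -100.8] [77.4 28. ] 11.5
[196. 146.] [611.8 177.4] [50.4 26.6] -26.2
[87. 76.] [818.9 504.4] [42.6 22. ] 24.6
blue z6
[126. 174.] [534.8 377.4] [126.5  59. ] 1.2
[388. 157.] [ 592.1 -379.3] [67.5 56.6] -27.3
[260. 146.] [619.3  -8. ] [126.3  55.3] -10.5
dark z12
[496. 170.] [ 561.3 -685.1] [96.8 95. ] -4.6
[ 31. 145.] [624.6 659.9] [304.8  29.5] 0.3
[510.  47.] [ 942.5 -757.1] [220.5  12.1] -4.6
```

View pics/crop.png

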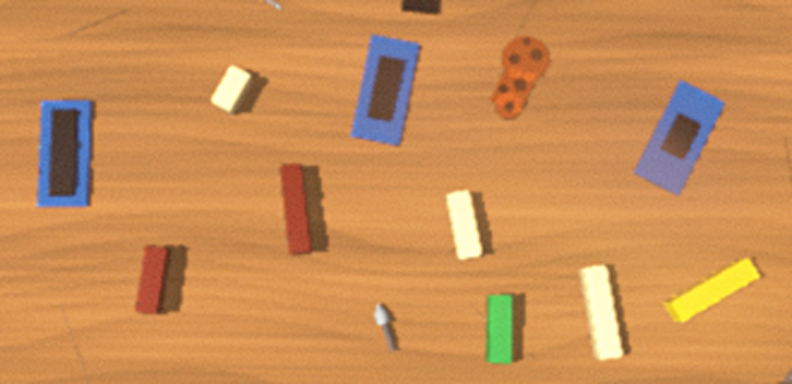

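The crop confirms it: long pine caul (602,312), medium (463,225), short (233,90). All are cream and unlike yellow, green or red. First I get the bridges and the move to the long caul.

```bash
python3 - <<'E'
import pickle
from h import *
from station import r
c=pickle.load(open("top.pkl","rb"));h=cv2.cvtColor(c["frame"],cv2.COLOR_RGB2HSV)
H,S,V=[h[...,i].astype(int) for i in range(3)]
m=np.zeros(V.shape,bool)
for u,v in((127,173),(260,146),(384,166)): m[v-30:v+30,u-30:u+30]=True
print("bridge");[print(*b) for b in blobs(c,m&(V<125)&(H<60),.012,40)]
print("board");[print(*b) for b in blobs(c,cv2.morphologyEx((m&(((H>95)&(S>60))|((V<125)&(H<60)))).astype(np.uint8),2,np.ones((3,3))),.006,150)]
s=r.sense();go(s,355,-259,200,9.1)
E
```

```text
bridge
[384. 166.] [ 565.9 -364.8] [45.7 28.1] -29.7
[126. 173.] [535. 377.] [99.4 26.3] 1.5
[260. 147.] [619.1  -8.7] [73.1 27.5] -10.6
board
[127. 174.] [534.8 376.6] [126.8  61.7] 1.6
[386. 162.] [ 581.4 -373.8] [94.3 59.1] -27.3
[260. 147.] [619.7  -7.6] [128.2  58.3] -10.5
shift [-287.3  292.    91.8] turn [ 0.000e+00  3.000e-03 -3.073e+00] turn [ 0.002 -0.     0.069]
```

```bash
python3 -m pendant '[[[-40,40,0],[0,0,0.02]],[[-75,76,10],[0,0,0.04]],[[-110,111,30],[0,0,0.07]],[[-145,146,50],[0,0,0.07]],[[-180,181,70],[0,0,0.07]],[[-215,216,92],[0,0,0.07]],[[-250,254,92],[0,0,0.07]],[[-287,292,92],[0,0,0.07]],[[-287,292,92],[0,0,0.07]],[[-287,292,92],[0,0,0.07]]]' 1
cat > look.py <<'E'
import sys,pickle
from h import *
from station import r
c=r.capture("wrist");pickle.dump(c,open("wrist.pkl","wb"))
cv2.imwrite("pics/"+sys.argv[1],c["frame"][:,:,::-1]);s=r.sense()
print(s["time_s"],np.array(s["tcp_pos"])*1000,s["wrist_force"],s["gripper_width"])
E
python3 look.py w1.png
```

```text
time_s: 1.1
tcp_pos: [0.356, -0.2574, 0.2001]
ee_rot: [[-0.987, -0.162, -0.0], [-0.162, 0.987, 0.0], [0.0, 0.0, -1.0]]
wrist_force: [-0.5, 0.3, -1.1]
gripper_width: 1.0
gripper_force: 0.0
1.15 [ 355.32687501 -258.38308036  200.11205336] [-0.20737586  0.22710399  1.36827517] 1.0011340727692826
```

View pics/w1.png

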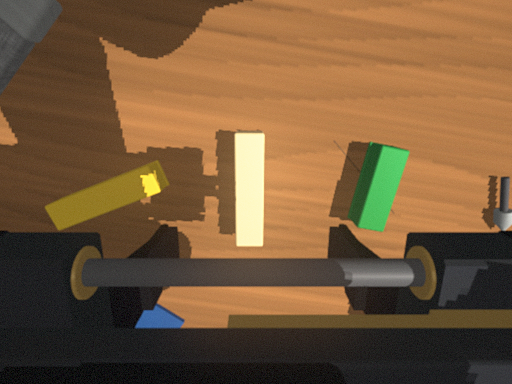

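The wrist view shows the long caul at (250,190), between the fingers, with yellow to the left and green to the right. I measure it here.

```bash
cat > pale.py <<'E'
import pickle
from h import *
from station import r
c=pickle.load(open("wrist.pkl","rb"));h=cv2.cvtColor(c["frame"],cv2.COLOR_RGB2HSV)
H,S,V=[h[...,i].astype(int) for i in range(3)]
B=blobs(c,(V>200)&(S<120)&(H>15)&(H<40),.03,600)
for b in B:print(*b)
b=max(B,key=lambda b:b[2][0]*b[2][1]);go(r.sense(),*b[1],77,b[3])
E
python3 pale.py
```

```text
[249. 189.] [ 354.8 -261.8] [105.1  25.6] 9.1
shift [  1.   -3.3 123.1] turn [ 1.000e-03  0.000e+00 -3.139e+00] turn [ 0.    -0.     0.002]
```

```bash
python3 -m pendant '[[[1,-3,40],[0,0,0]],[[1,-3,80],[0,0,0]],[[1,-3,110],[0,0,0]],[[1,-3,125],[0,0,0]],[[1,-3,125],[0,0,0]]]' 1; python3 -m pendant '[[[0,0,0],[0,0,0]],[[0,0,0],[0,0,0]],[[0,0,0],[0,0,0]],[[0,0,0],[0,0,0]],[[0,0,0],[0,0,0]],[[0,0,0],[0,0,0]],[[0,0,0],[0,0,0]],[[0,0,0],[0,0,0]]]' 0; python3 - <<'E'
from h import *
from station import r
s=r.sense();go(s,535,377,200,1.5)
E
```

```text
time_s: 1.65
tcp_pos: [0.3523, -0.2631, 0.0731]
ee_rot: [[-0.988, -0.155, -0.006], [-0.155, 0.988, 0.002], [0.006, 0.003, -1.0]]
wrist_force: [0.8, -0.0, 0.6]
gripper_width: 0.999
gripper_force: 0.0
time_s: 2.45
tcp_pos: [0.3543, -0.2626, 0.0753]
ee_rot: [[-0.988, -0.157, 0.0], [-0.157, 0.988, 0.0], [-0.0, 0.0, -1.0]]
wrist_force: [0.1, 0.4, -0.4]
gripper_width: 0.359
gripper_force: 0.0
shift [-279.   603.3 -124.7] turn [-0.    0.   -3.01] turn [0.    0.    0.132]
```

```bash
python3 -m pendant '[[[0,0,0],[0,0,0]],[[0,0,0],[0,0,0]],[[0,0,0],[0,0,0]],[[0,0,0],[0,0,0]],[[0,0,-20],[0,0,0]],[[0,0,-50],[0,0,0]],[[0,0,-90],[0,0,0]],[[0,0,-125],[0,0,0]]]'; python3 -m pendant '[[[-15,30,0],[0,0,0]],[[-33,70,0],[0,0,0.02]],[[-52,112,0],[0,0,0.03]],[[-71,154,0],[0,0,0.05]],[[-90,196,0],[0,0,0.06]],[[-109,238,0],[0,0,0.08]],[[-128,280,0],[0,0,0.1]],[[-147,322,0],[0,0,0.12]],[[-163,355,0],[0,0,0.13]],[[-165,360,0],[0,0,0.13]]]'; python3 - <<'E'
from h import *
from station import r
s=r.sense();go(s,535,377,200,1.5)
E
```

```text
time_s: 3.25
tcp_pos: [0.3541, -0.2627, 0.2018]
ee_rot: [[-0.988, -0.157, 0.0], [-0.157, 0.988, -0.0], [-0.0, -0.0, -1.0]]
wrist_force: [1.0, -0.3, -0.7]
gripper_width: 0.294
gripper_force: 30.0
time_s: 4.25
tcp_pos: [0.462, 0.1222, 0.2002]
ee_rot: [[-0.999, -0.032, 0.002], [-0.032, 0.999, 0.001], [-0.002, 0.001, -1.0]]
wrist_force: [0.2, 0.1, -0.7]
gripper_width: 0.298
gripper_force: 30.0
shift [-81.  252.3   0.6] turn [-3.000e-03  1.000e-03 -3.136e+00] turn [0.001 0.002 0.006]
```

Gripped (0.298 × 87 ≈ 26 mm).

```bash
python3 -m pendant '[[[-13,40,0],[0,0,0.005]],[[-26,80,0],[0,0,0.005]],[[-40,120,0],[0,0,0.005]],[[-52,160,0],[0,0,0.005]],[[-64,200,0],[0,0,0.005]],[[-74,232,0],[0,0,0.005]],[[-81,252,0],[0,0,0.005]],[[-81,252,0],[0,0,0.005]],[[-81,252,0],[0,0,0.005]]]'; python3 look.py w2.png; cat > goto.py <<'E'
import sys
from h import *
from station import r
s=r.sense();go(s,*[float(a) for a in sys.argv[1:]])
E
python3 goto.py 535 377 95 1.5
```

```text
time_s: 5.15
tcp_pos: [0.5342, 0.3721, 0.1993]
ee_rot: [[-1.0, -0.023, -0.002], [-0.023, 1.0, -0.002], [0.002, -0.001, -1.0]]
wrist_force: [0.0, -1.0, 0.0]
gripper_width: 0.296
gripper_force: 30.0
5.2 [534.2455882  371.68340276 199.66828854] [-0.78223426 -0.53419607 -0.43227354] 0.2985533092857072
shift [ -1.    5.4 104.7] turn [-2.000e-03  2.000e-03  3.137e+00] turn [-0.001 -0.002 -0.004]
```

View pics/w2.png

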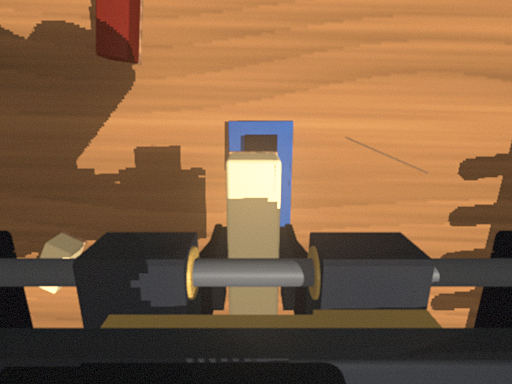

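The wrist view shows the caul end at (228–280, 160) above the board, whose near edge is (228–293, 121). I check by rays.

```bash
python3 - <<'E'
import pickle
from h import *
c=pickle.load(open("wrist.pkl","rb"))
print((ray(c,[(228,121),(293,121)],.006)*1000).round(1).tolist())
print((ray(c,[(243,136),(277,136)],.012)*1000).round(1).tolist())
print((ray(c,[(228,158),(280,158)],.155)*1000).round(1).tolist())
E
```

```text
[[471.3, 346.6, 6.0], [469.9, 406.1, 6.0]]
[[484.0, 360.7, 12.0], [483.3, 391.6, 12.0]]
[[481.6, 358.8, 155.0], [481.0, 382.4, 155.0]]
```

```bash
python3 -m pendant '[[[-2,5.5,35],[0,0,0]],[[-2,5.5,70],[0,0,0]],[[-2,5.5,95],[0,0,0]],[[-2,5.5,108],[0,0,0]],[[-2,5.5,112],[0,0,0]],[[-2,5.5,112],[0,0,0]],[[-2,5.5,112],[0,0,0]]]'
```

```text
time_s: 5.9
tcp_pos: [0.5374, 0.3791, 0.09]
ee_rot: [[-1.0, -0.023, 0.003], [-0.023, 1.0, 0.003], [-0.003, 0.002, -1.0]]
wrist_force: [-0.7, -0.3, -0.5]
gripper_width: 0.296
gripper_force: 30.0
```

```bash
python3 -m pendant '[[[0,0,0],[0,0,0]],[[0,0,0],[0,0,0]],[[0,0,0],[0,0,0]],[[0,0,0],[0,0,0]],[[0,0,0],[0,0,0]],[[0,0,0],[0,0,0]],[[0,0,-30],[0,0,0]],[[0,0,-70],[0,0,0]],[[0,0,-112],[0,0,0]],[[0,0,-112],[0,0,0]]]' 1; python3 look.py w3.png; python3 pale.py; python3 goto.py 453.7 -100.8 200 11.5
```

```text
time_s: 6.9
tcp_pos: [0.539, 0.3806, 0.2078]
ee_rot: [[-1.0, -0.024, 0.011], [-0.024, 1.0, 0.009], [-0.011, 0.009, -1.0]]
wrist_force: [0.6, 1.6, -0.2]
gripper_width: 0.991
gripper_force: 0.0
6.95 [537.66969223 379.63699777 204.3275508 ] [-0.06660008 -0.16346037 -0.652392  ] 0.993886353137321
[250. 188.] [541.2 378.8] [109.3  26.5] 1.4
shift [ -2.8  -1.6 127.3] turn [ 0.009 -0.009  3.14 ] turn [ 0.006  0.006 -0.001] 
shift [  95.1 -478.4    1.1] turn [ 0.009 -0.008  2.964] turn [ 0.005  0.006 -0.178]
```

View pics/w3.png

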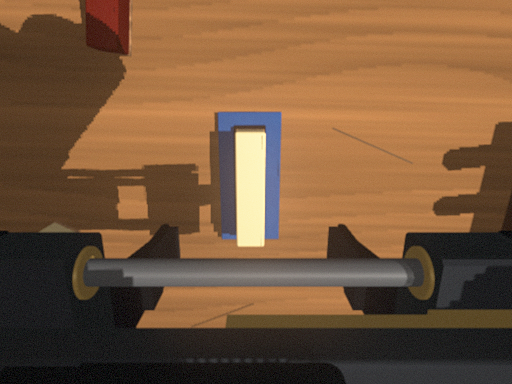

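The long caul sits centred on its bridge (250,188), and the bench around it is undisturbed. On to the medium caul.

```bash
python3 -m pendant '[[[6,-30,0],[0,0,0]],[[15,-76,0],[0,0,-0.02]],[[25,-124,0],[0,0,-0.04]],[[34,-172,0],[0,0,-0.06]],[[43,-220,0],[0,0,-0.08]],[[53,-268,0],[0,0,-0.1]],[[63,-316,0],[0,0,-0.12]],[[72,-364,0],[0,0,-0.14]],[[82,-412,0],[0,0,-0.16]],[[91,-456,0],[0,0,-0.18]]]'; python3 -m pendant '[[[0,-10,0],[0,0,0]],[[0,-22,0],[0,0,0]],[[0,-22,0],[0,0,0]],[[0,-22,0],[0,0,0]]]'; python3 look.py w4.png; python3 pale.py
```

```text
time_s: 7.95
tcp_pos: [0.4544, -0.0814, 0.1993]
ee_rot: [[-0.979, -0.202, -0.002], [-0.202, 0.979, -0.0], [0.002, 0.0, -1.0]]
wrist_force: [1.0, 0.3, -0.7]
gripper_width: 0.998
gripper_force: 0.0
time_s: 8.35
tcp_pos: [0.4606, -0.1004, 0.1998]
ee_rot: [[-0.979, -0.202, -0.001], [-0.202, 0.979, 0.0], [0.001, 0.0, -1.0]]
wrist_force: [-0.2, 0.8, 0.9]
gripper_width: 1.0
gripper_force: 0.0
8.4 [ 460.61946023 -100.19826696  199.9575609 ] [-0.11774751  0.58349905  0.34979111] 0.997593314770138
[254. 185.] [ 453.3 -101.9] [77.4 25. ] 11.2
shift [  7.5  -0.2 123. ] turn [ 1.000e-03  0.000e+00 -3.133e+00] turn [ 0.    -0.     0.008]
```

View pics/w4.png

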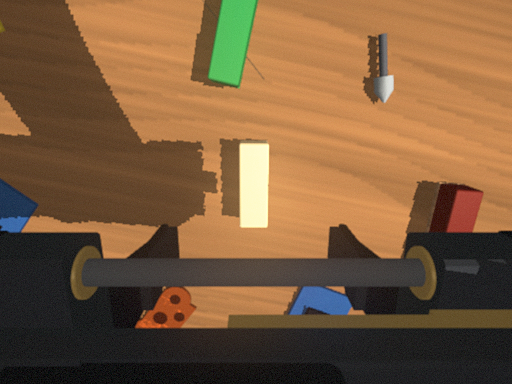

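The medium caul is at (254,185), measured 77 mm long, with the surroundings clear. Grasp.

```bash
python3 -m pendant '[[[7.5,0,40],[0,0,0.008]],[[7.5,0,80],[0,0,0.008]],[[7.5,0,110],[0,0,0.008]],[[7.5,0,125],[0,0,0.008]],[[7.5,0,125],[0,0,0.008]],[[7.5,0,125],[0,0,0.008]]]' 1; python3 -m pendant '[[[0,0,0],[0,0,0]],[[0,0,0],[0,0,0]],[[0,0,0],[0,0,0]],[[0,0,0],[0,0,0]],[[0,0,0],[0,0,0]],[[0,0,0],[0,0,0]],[[0,0,0],[0,0,0]],[[0,0,0],[0,0,0]],[[0,0,0],[0,0,0]],[[0,0,0],[0,0,0]]]' 0;  python3 -m pendant '[[[0,0,0],[0,0,0]],[[0,0,-20],[0,0,0]],[[0,0,-50],[0,0,0]],[[0,0,-90],[0,0,0]],[[0,0,-125],[0,0,0]],[[0,0,-125],[0,0,0]]]'; python3 goto.py 619.5 -8 200 -10.5
```

```text
time_s: 9.0
tcp_pos: [0.4536, -0.1018, 0.0755]
ee_rot: [[-0.981, -0.195, 0.0], [-0.195, 0.981, -0.0], [-0.0, -0.0, -1.0]]
wrist_force: [1.1, -0.2, 0.7]
gripper_width: 1.001
gripper_force: 0.0
time_s: 10.0
tcp_pos: [0.453, -0.1026, 0.0752]
ee_rot: [[-0.981, -0.194, -0.0], [-0.194, 0.981, -0.0], [0.0, -0.0, -1.0]]
wrist_force: [0.4, -0.0, -0.2]
gripper_width: 0.297
gripper_force: 30.0
time_s: 10.6
tcp_pos: [0.4557, -0.1025, 0.2051]
ee_rot: [[-0.981, -0.195, 0.011], [-0.195, 0.981, 0.0], [-0.011, -0.002, -1.0]]
wrist_force: [0.6, 0.2, -0.9]
gripper_width: 0.295
gripper_force: 30.0
shift [-179.    60.8    6.9] turn [-0.016  0.    -2.762] turn [0.    0.011 0.379]
```

```bash
python3 -m pendant '[[[-30,10,0],[0,0,0.06]],[[-70,24,0],[0,0,0.15]],[[-110,38,0],[0,0,0.24]],[[-145,50,0],[0,0,0.32]],[[-170,58,0],[0,0,0.38]],[[-181,61,0],[0,0,0.38]],[[-181,61,0],[0,0,0.38]],[[-181,61,0],[0,0,0.38]]]'; python3 look.py w5.png; python3 goto.py 619.5 -8 88 -10.5
```

```text
time_s: 11.4
tcp_pos: [0.6176, -0.0081, 0.1994]
ee_rot: [[-0.983, 0.184, -0.002], [0.184, 0.983, -0.0], [0.002, -0.001, -1.0]]
wrist_force: [-0.5, -0.1, -0.2]
gripper_width: 0.292
gripper_force: 30.0
11.45 [617.49244624  -8.29411958 199.81816506] [-0.56546004  0.88094234 -0.16076394] 0.29717945228953496
shift [ -2.1   0.7 111.8] turn [-3.000e-03  1.000e-03  3.139e+00] turn [-0.    -0.002 -0.002]
```

View pics/w5.png

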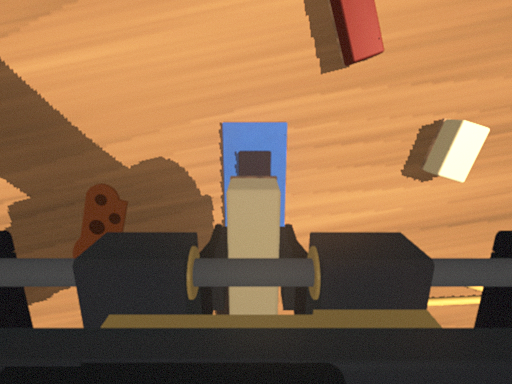

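The near edge of the medium board is at (222–287, 122), the bridge end at (236–271, 151) and the caul end at (228–280, ~185).

```bash
python3 - <<'E'
import pickle
from h import *
c=pickle.load(open("wrist.pkl","rb"))
a=np.radians(-10.6);X=np.array([np.cos(a),np.sin(a),0])
for p,z,L in(([(222,122),(287,122)],.006,65),([(236,151),(271,151)],.012,39),([(228,184),(280,184)],.155,39)):
    q=ray(c,p,z)*1000;print(q.round(1).tolist(),(q.mean(0)+L*X).round(1))
E
python3 goto.py 620.5 -7.6 88 -10.5
```

```text
[[550.6, -25.6, 6.0], [561.6, 33.0, 6.0]] [620.   -8.3   6. ]
[[578.3, -17.8, 12.0], [584.2, 14.0, 12.0]] [619.6  -9.1  12. ]
[[575.3, -12.8, 155.0], [579.8, 11.0, 155.0]] [615.9  -8.1 155. ]
shift [ -3.    1.3 111.8] turn [-3.000e-03  1.000e-03  3.139e+00] turn [-0.    -0.002 -0.002]
```

```bash
python3 -m pendant '[[[-3,0,35],[0,0,0]],[[-3,0,70],[0,0,0]],[[-3,0,95],[0,0,0]],[[-3,0,108],[0,0,0]],[[-3,0,112],[0,0,0]],[[-3,0,112],[0,0,0]],[[-3,0,112],[0,0,0]],[[-3,0,112],[0,0,0]]]'; python3 -m pendant '[[[0,0,0],[0,0,0]],[[0,0,0],[0,0,0]],[[0,0,0],[0,0,0]],[[0,0,0],[0,0,0]],[[0,0,0],[0,0,0]],[[0,0,0],[0,0,0]],[[0,0,-30],[0,0,0]],[[0,0,-70],[0,0,0]],[[0,0,-112],[0,0,0]],[[0,0,-112],[0,0,0]]]' 1; python3 goto.py 611.8 177.4 200 -26.2
```

```text
time_s: 12.25
tcp_pos: [0.6225, -0.0081, 0.0898]
ee_rot: [[-0.983, 0.184, 0.003], [0.184, 0.983, 0.001], [-0.003, 0.001, -1.0]]
wrist_force: [-0.2, 1.2, -0.4]
gripper_width: 0.298
gripper_force: 30.0
time_s: 13.25
tcp_pos: [0.625, -0.0079, 0.2074]
ee_rot: [[-0.983, 0.183, 0.014], [0.183, 0.983, 0.001], [-0.013, 0.004, -1.0]]
wrist_force: [0.7, 0.3, 0.9]
gripper_width: 0.991
gripper_force: 0.0
shift [ 47.  179.7   7.4] turn [-0.018  0.008 -2.868] turn [0.005 0.013 0.273]
```

```bash
python3 -m pendant '[[[8,30,0],[0,0,0.06]],[[18,74,0],[0,0,0.13]],[[28,118,0],[0,0,0.2]],[[36,155,0],[0,0,0.26]],[[43,180,0],[0,0,0.27]],[[43,180,0],[0,0,0.27]],[[43,180,0],[0,0,0.27]],[[43,180,0],[0,0,0.27]]]'; python3 look.py w6.png; python3 pale.py
```

```text
time_s: 14.05
tcp_pos: [0.6125, 0.1758, 0.1999]
ee_rot: [[-0.898, 0.44, -0.001], [0.44, 0.898, -0.0], [0.001, -0.001, -1.0]]
wrist_force: [0.0, 0.3, -0.6]
gripper_width: 0.997
gripper_force: 0.0
14.1 [612.58815228 175.52264107 200.05709492] [ 0.01078067 -0.45743599 -0.45425272] 1.0037543111633496
[255. 191.] [611.  177.7] [53.9 25.6] -27.1
[471.  29.] [565.7 387. ] [54.4 26. ] 1.4
shift [135.3 169.2 123. ] turn [-1.000e-03  0.000e+00  2.661e+00] turn [-0.    -0.    -0.481]
```

View pics/w6.png

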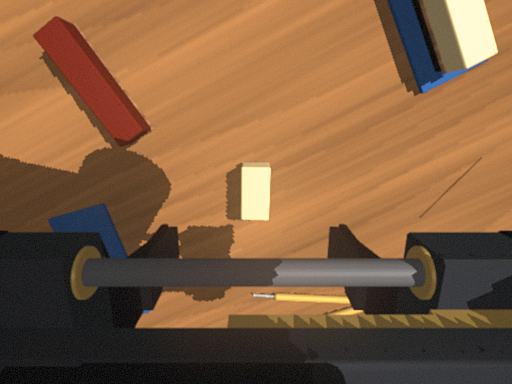

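The short caul is at (255,191). Part of its near end face is visible, so the centre is about (612,177). The long caul can be seen in place at the upper right. Grasp.

```bash
python3 -m pendant '[[[0.5,1.5,40],[0,0,0.008]],[[0.5,1.5,80],[0,0,0.008]],[[0.5,1.5,110],[0,0,0.008]],[[0.5,1.5,124],[0,0,0.008]],[[0.5,1.5,124],[0,0,0.008]],[[0.5,1.5,124],[0,0,0.008]]]' 1; python3 -m pendant '[[[0,0,0],[0,0,0]],[[0,0,0],[0,0,0]],[[0,0,0],[0,0,0]],[[0,0,0],[0,0,0]],[[0,0,0],[0,0,0]],[[0,0,0],[0,0,0]],[[0,0,0],[0,0,0]],[[0,0,0],[0,0,0]],[[0,0,0],[0,0,0]],[[0,0,0],[0,0,0]]]' 0;  python3 -m pendant '[[[0,0,0],[0,0,0]],[[0,0,-20],[0,0,0]],[[0,0,-50],[0,0,0]],[[0,0,-90],[0,0,0]],[[0,0,-124],[0,0,0]],[[0,0,-124],[0,0,0]],[[0,0,-124],[0,0,0]],[[0,0,-124],[0,0,0]]]'; python3 goto.py 566 -365 200 -28
```

```text
time_s: 14.7
tcp_pos: [0.6139, 0.1781, 0.0775]
ee_rot: [[-0.895, 0.447, 0.002], [0.447, 0.895, 0.001], [-0.002, 0.001, -1.0]]
wrist_force: [-0.4, -0.5, -0.2]
gripper_width: 1.001
gripper_force: 0.0
time_s: 15.7
tcp_pos: [0.6128, 0.1782, 0.0762]
ee_rot: [[-0.895, 0.447, -0.0], [0.447, 0.895, -0.0], [0.0, -0.0, -1.0]]
wrist_force: [0.7, 0.8, -0.3]
gripper_width: 0.297
gripper_force: 30.0
time_s: 16.5
tcp_pos: [0.612, 0.1779, 0.1989]
ee_rot: [[-0.894, 0.447, -0.002], [0.447, 0.894, -0.001], [0.002, -0.002, -1.0]]
wrist_force: [-0.3, -0.3, -0.6]
gripper_width: 0.294
gripper_force: 30.0
shift [-2.015e+02 -5.062e+02 -5.000e-01] turn [ 3.000e-03 -3.000e-03 -3.116e+00] turn [-0.002 -0.002  0.025]
```

```bash
python3 -m pendant '[[[-12,-30,0],[0,0,0]],[[-29,-72,0],[0,0,0.01]],[[-46,-115,0],[0,0,0.02]],[[-63,-158,0],[0,0,0.025]],[[-80,-201,0],[0,0,0.025]],[[-97,-244,0],[0,0,0.025]],[[-114,-287,0],[0,0,0.025]],[[-131,-330,0],[0,0,0.025]],[[-148,-373,0],[0,0,0.025]],[[-165,-416,0],[0,0,0.025]]]'; python3 -m pendant '[[[-14,-36,0],[0,0,0]],[[-29,-72,0],[0,0,0]],[[-36,-90,0],[0,0,0]],[[-36,-90,0],[0,0,0]],[[-36,-90,0],[0,0,0]],[[-36,-90,0],[0,0,0]]]'; python3 look.py w7.png; python3 goto.py 566 -365 88 -28
```

```text
time_s: 17.5
tcp_pos: [0.5735, -0.2693, 0.1984]
ee_rot: [[-0.883, 0.469, -0.003], [0.469, 0.883, 0.001], [0.003, -0.001, -1.0]]
wrist_force: [1.6, 0.4, 0.1]
gripper_width: 0.297
gripper_force: 30.0
time_s: 18.1
tcp_pos: [0.5643, -0.3627, 0.1997]
ee_rot: [[-0.884, 0.468, -0.001], [0.468, 0.884, 0.001], [0.001, 0.0, -1.0]]
wrist_force: [0.9, 0.3, -1.4]
gripper_width: 0.298
gripper_force: 30.0
18.15 [ 564.45942492 -362.60428223  200.05375469] [ 0.02899793 -0.1901524  -0.85526123] 0.2948461405075199
shift [ -2.6  -1.4 112.1] turn [ 1.000e-03  0.000e+00 -3.139e+00] turn [ 0.    -0.001  0.002]
```

View pics/w7.png

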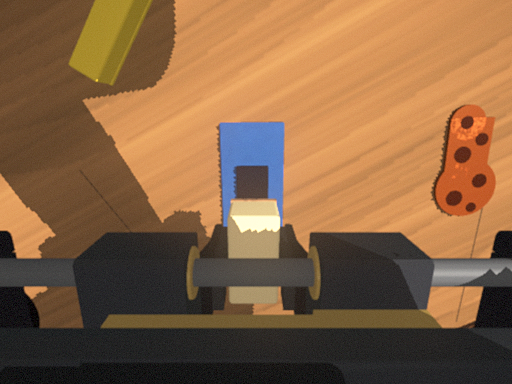

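The near edge of the short board is at (220–285, 122), the bridge end at (235–269, 166) and the caul's top near edge at (229–279, ~210).

```bash
python3 - <<'E'
import pickle
from h import *
c=pickle.load(open("wrist.pkl","rb"))
a=np.radians(-28);X=np.array([np.cos(a),np.sin(a),0])
for p,z,L in(([(220,122),(285,122)],.006,65),([(235,166),(269,166)],.012,25),([(229,213),(279,213)],.155,25)):
    q=ray(c,p,z)*1000;print(q.round(1).tolist(),(q.mean(0)+L*X).round(1))
E
```

```text
[[494.8, -361.2, 6.0], [522.7, -308.4, 6.0]] [ 566.2 -365.4    6. ]
[[536.3, -367.9, 12.0], [551.2, -339.8, 12.0]] [ 565.8 -365.6   12. ]
[[535.6, -361.3, 155.0], [546.8, -340.1, 155.0]] [ 563.3 -362.4  155. ]
```

```bash
python3 -m pendant '[[[-3,-1.5,35],[0,0,0]],[[-3,-1.5,70],[0,0,0]],[[-3,-1.5,95],[0,0,0]],[[-3,-1.5,107],[0,0,0]],[[-3,-1.5,111],[0,0,0]],[[-3,-1.5,111],[0,0,0]],[[-3,-1.5,111],[0,0,0]],[[-3,-1.5,111],[0,0,0]]]'; python3 -m pendant '[[[0,0,0],[0,0,0]],[[0,0,0],[0,0,0]],[[0,0,0],[0,0,0]],[[0,0,0],[0,0,0]],[[0,0,0],[0,0,0]],[[0,0,0],[0,0,0]],[[0,0,-30],[0,0,0]],[[0,0,-70],[0,0,0]],[[0,0,-112],[0,0,0]],[[0,0,-112],[0,0,0]]]' 1; python3 -m pendant '[[[15,-25,-20],[0,0,0]],[[35,-60,-50],[0,0,0]],[[55,-95,-80],[0,0,0]],[[75,-125,-100],[0,0,0]],[[90,-150,-100],[0,0,0]],[[90,-150,-100],[0,0,0]],[[90,-150,-100],[0,0,0]]]'; python3 - <<'E'
from h import *
from station import r
c=r.capture("top");f=c["frame"];h=cv2.cvtColor(f,cv2.COLOR_RGB2HSV)
H,S,V=[h[...,i].astype(int) for i in range(3)]
print(r.sense()["tcp_pos"])
[print(*b) for b in blobs(c,(V>215)&(S<110)&(H>15)&(H<40),.042)]
cv2.imwrite("pics/end.png",cv2.resize(f[110:290,100:430,::-1],None,fx=2.4,fy=2.4,interpolation=cv2.INTER_CUBIC))
E
```

```text
time_s: 18.95
tcp_pos: [0.5669, -0.367, 0.0909]
ee_rot: [[-0.883, 0.469, 0.003], [0.469, 0.883, -0.001], [-0.003, 0.0, -1.0]]
wrist_force: [0.1, -0.2, 0.4]
gripper_width: 0.295
gripper_force: 30.0
time_s: 19.95
tcp_pos: [0.569, -0.3684, 0.2091]
ee_rot: [[-0.884, 0.468, 0.012], [0.468, 0.884, -0.007], [-0.014, -0.0, -1.0]]
wrist_force: [0.5, -0.0, -0.0]
gripper_width: 0.992
gripper_force: 0.0
time_s: 20.65
tcp_pos: [0.4157, -0.4572, 0.3009]
ee_rot: [[-0.883, 0.47, -0.0], [0.47, 0.883, 0.0], [0.0, 0.0, -1.0]]
wrist_force: [0.3, 0.4, -0.0]
gripper_width: 1.0
gripper_force: 0.0
[ 0.41636789 -0.45684831  0.30063655]
[206. 370.] [ 11.4 127. ] [61.4 28.7] 1.8
[396. 371.] [   7.5 -370.7] [187.7  67.9] 69.7
[196. 369.] [ 23.6 157.3] [86.9 54.8] 0.2
[275. 364.] [-10.8 -53. ] [263.8 200.2] 53.3
[420. 316.] [ 163.3 -444.7] [231.7 216.3] -24.5
[387. 164.] [ 566.8 -364.8] [52.5 28.4] -27.6
[122. 170.] [538.2 378.7] [102.6  26.4] 1.4
[260. 143.] [622.8  -7.9] [77.7 25.2] -11.3
[466. 190.] [ 509.1 -580.6] [504.6 212.5] -20.2
```

View pics/end.png

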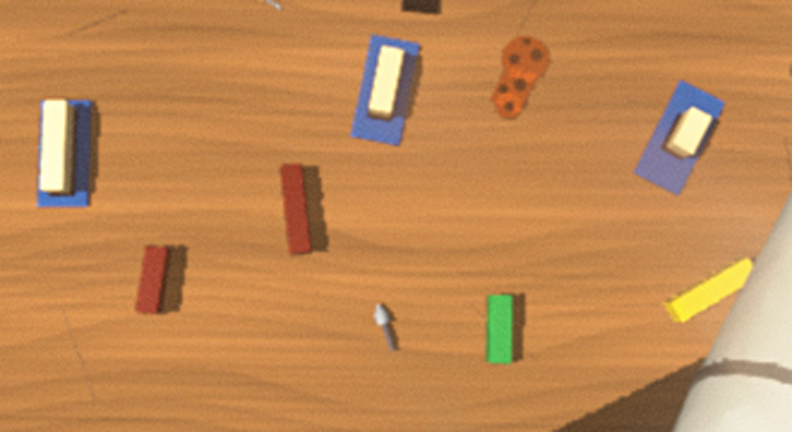

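All three cauls sit within about 3 mm and 1° of their bridges (crop pixels (56,146), (386,81), (690,132)). Nothing else has moved. Handing in.

```bash
python3 -c "
from station import r
print(r.finish_job())"
```

```text
the job is handed in; nothing more can be done
None
```

The three pine cauls are on their matching bridges, placed longest, middle, then shortest and released; the last top view put each within about 4 mm of centre and 1° of its bridge, the decoys looked unmoved, and the job is handed in at about 21 s.

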